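Set the polariser ring and clamp it

TASK

On the polarised-light viewer, push the ring's lever round with a fingertip until it points straight at the one tall index pin; then push the short clamp lever over to its stop to lock the setting. Do not pick anything up: leave the rock slice lying on the window and everything else where it stands.

Things in the scene. Friction and masses are not known exactly. Their poses are not given: they have to be found in the camera images.
- ring_axis (a point): centre of the round glass window of the viewer, a white metal box 265 x 345 mm and 40 mm high, fixed to the bench. The point lies at the window's surface, 69 mm above the bench, on the ring's vertical axis. The fixed window drum has radius 46 mm; round it turns a black ring of outer radius 65 mm whose top is 60 mm above the bench. The point's own x axis is the viewer's x axis: the box reaches from -173 to +93 mm along it and +-173 mm along y
- ring (a joint): angle of the ring (rad), growing anticlockwise seen from above, range -1.15 to 1.15; at 0 its lever points along the viewer's -x, roughly towards the robot. It starts within 0.2 of 0. It moves stiffly (about 2 N at the post, in either direction) and stays where it is left. The index pins stand at -0.873, -0.436, 0.436 and 0.873
- lever_post (a point): the upright dark steel push post of the ring's lever, 12 mm diameter with a black 16 mm cap, 90 mm from the ring axis. It rises from the lever's flat bar (12 mm wide, top 56 mm above the bench) to 98 mm above the bench; the point is on the post's axis 77 mm above the bench. Free space all round the post above the bar
- lever_line (a point): an unmarked point straight ahead of the lever's pointer on its centre line, 147 mm from the ring axis (the circle on which the index pins stand; the pointer's tip ends at 125 mm), 53 mm above the bench. The ring is set when this point is over the tall pin
- tall_pin_top (a point): top centre of the tall index pin, dark steel, 10 mm diameter with an 18 mm head, standing 40 mm out of the viewer's top (81 mm above the bench), 147 mm from the ring axis in one of four seats. The other three seats hold headless stubs only 12 mm high. All the pins are fixed
- clamp (a joint): angle of the clamp lever (rad): 0 is open, growing anticlockwise seen from above to its stop at 1.25 (clamped). It starts at 0 to 0.25, moves at about 1.5 N and stays where it is left. It does not hinder the ring
- clamp_pivot (a point): pivot axis of the clamp lever, a steel lever on the viewer's top at viewer x 30 mm, y -100 mm; the point is 75 mm above the bench. The lever's hub (22 mm diameter) and bar reach to 62 mm above the bench
- clamp_post (a point): the upright black push post of the clamp lever, 12 mm diameter, 42 mm from the clamp pivot, rising from the bar (top 59 mm above the bench) to 93 mm above the bench; the point is on its axis 75 mm above the bench. When open it lies on the viewer's -y side of the pivot, slightly to -x; clamped, it lies to +x and -y of it
- rock_slice: loose reddish rock disc, 42 mm diameter, 12 mm thick, lying on the glass window; origin at its underside. To be left there
- tin: loose metal specimen tin, 52 mm diameter, 42 mm high, on the viewer's top in its far +y corner; origin at its underside. To be left alone
- jar: loose brown glass jar, 64 mm diameter, 85 mm high, on the bench beside the viewer's +y side; origin at its underside. To be left alone
- brush: loose brush lying on the bench along the viewer's -y side; origin at its underside. To be left alone
- spray: loose blue bottle with a red cap, 60 mm diameter, 160 mm high, on the bench at the left; origin at its underside. To be left alone
- beaker: loose white plastic cup, 80 mm diameter, 100 mm high, on the bench at the right; origin at its underside. To be left alone
- sieve: loose brass sieve ring, 150 mm diameter, 45 mm high, on the bench at the right; origin at its underside. To be left alone
- calculator: loose black pocket calculator, 150 x 80 x 18 mm, on the bench at the left; origin at its underside. To be left alone
Not all that is in view belongs to the job. What is shaped like the rock_slice but black or purple is not meant.

How it is judged:
On the way, in this order (a step that is already met when the one before it is completed fails the run):
1. the ring's lever points at the tall pin while the clamp is still open (horizontal distance between lever_line and tall_pin_top below 0.007 m and value of joint clamp below 0.6 rad), for 0.3 s.
2. the clamp lever is over at its stop (value of joint clamp above 1.1 rad), for 0.2 s.
At the end, for the whole second after the job is handed in: The lever's centre line meets the pin circle within 7 mm of the tall pin's axis (about 2.7 degrees), the ring is at rest, the clamp lever is within 0.15 rad of its stop (joint above 1.1 of 1.25), and the rock slice still lies on the window (horizontal distance between lever_line and tall_pin_top below 0.007 m and value of joint clamp above 1.1 rad and velocity of joint ring between -0.05 and 0.05 rad/s and horizontal distance between rock_slice and ring_axis below 0.035 m); the robot touches nothing.
It fails at once if the rock slice is lifted, or moved more than 20 mm (distance of rock_slice from where it was at the start of the episode above 0.02 m or height (world z) of rock_slice above 0.078 m).
It fails at once if any other loose thing (tin, jar, brush, bottle, cup, sieve, calculator) is lifted, or moved more than 20 mm (distance of any of tin, jar, brush, spray, beaker, sieve, calculator from where it was at the start of the episode above 0.02 m or height (world z) of tin above 0.048 m or height (world z) of any of jar, spray, beaker, sieve, calculator above 0.008 m or height (world z) of brush above 0.03 m).
It also fails if it takes over 54 s, if anything falls off the work surface, if the arm or the gripper's body presses on something with over 40 N, if the wrist force passes 120 N, or if a joint passes its speed limit or range.

ROBOT

A 7-joint arm with a two-finger parallel gripper is mounted at the origin on the work surface. World frame = base frame: x ahead of the robot, y to its left, z up, the work surface at z = 0. Lengths are in m, angles in rad, forces in N, time in s.
With the tool pointing down it reaches from about 0.4 to 0.85 m from the base axis. Payload 10.4 kg.
Tool frame: the origin (TCP) lies midway between the tips of the shut fingers; the grasp point (between the pads) lies 19 mm behind it; y points along the fingers, x is the direction in which the jaws open and shut, and the axes are right-handed (so a half turn about y gives the same grasp; the last joint's range is limited). The gripper opens to 87 mm and grips with 3 to 60 N. Pads are 19 mm wide; open, the fingers measure 117 mm over their backs; the gripper's body (75 mm by 190 mm) begins 51 mm behind the grasp point.
Start: joints at [-1.164, 0.332, -0.065, 1.46, 0.022, 1.35, -0.088], TCP at [0.26, 0.568, 0.223] pointing down, gripper open.
Joint ranges: [-2.6, 2.6], [-0.5, 2.12], [-1.47, 1.34], [0.16, 2.42], [-1.27, 4.41], [0.06, 2.06], [-2.6, 2.6]. Speed limits (rad/s): [2.22, 2.22, 2.79, 2.79, 3.14, 3.14, 3.14].

INTERFACE

Orientations are given as a unit quaternion [x, y, z, w].
In Python, from bench import * gives the robot as it stands.
- The arm moves only by the tool jog_arm, never from a script. Its argument "commands" is a list of rows, each an object with "translation": the shift along the world's x, y, z in mm, a list of three; "twist": the turn about the world's z in rad. A call has 1 to 20 rows; each row shifts and turns the commanded pose from where the row before left it; what a row does not reach is not made up. A row lasts 1/10 s, in which the tool goes at most 50 mm and 8.59 degrees, less where a joint would pass 70% of its speed; a pose out of reach is approached as far as the arm can. A call is refused whole if a number of a shift passes 50 or a number of a turn 0.15, either way. A call with a gripper value outside its range is refused whole. "grip" is the closure, from 0 (fully open) to 1 (shut), set as the call begins (left out, the last holds). The fingers move at their own pace and stop on an object; "grip_force" is the grip in N (left out, the last holds). Time passes only in rows, so rows that do not move let the fingers close. It gives the time, the measured TCP pose, the force and the opening at its end, in the units of the state.
- read_state(): the state, without advancing time (a new reading comes with each control period).
- camera(name): name is "scene" or "top" or "wrist"; returns a dict with "img" (480x640x3 uint8, red, green, blue), "fx", "fy", "cx", "cy" (pixels), "cam_to_world" (4x4, takes a point from camera to world coordinates). Camera axes: x right, y down, z forward; pixel columns grow to the right and rows downward; lengths in m; the calibration is good to about 2 mm. The wrist camera is an equidistant fisheye: a pixel r from the principal point sees the ray r / f radians off the axis. A picture is of the moment at which its call begins. There is no depth.
- close_job(): hands the job in, once; it reports no verdict.
The state is a dict: "time": time; "joint_positions": joint angles; "joint_vel": joint speeds; "joint_torque": joint torques, N m; "ee_pos": TCP position; "eef_rot": TCP orientation; "ft_force": force on the tool from outside, world axes, zero at the start; "torque": the same for the moment, N m; "width": finger opening in m.
Only numpy, scipy, OpenCV 4.12 (cv2) and the standard library are available. Lean on these libraries where they do the work, as an engineer would, in place of code of your own. Each camera call takes 0.05 s, during which the arm holds its last target.

## Working session

There is one attempt and no reset: what is moved stays moved. The work goes in short steps, Python scripts to look and compute and a tool call to move; the robot and the scene stay as the last step left them, time stands still between calls to the robot, and variables do not carry over. Pictures are saved under pics/ and viewed, and the job is handed in when it is done.

Besides the shell and the picture viewer there is one more tool, called after "Emit:" as name([rows], argument=value, ...), one row to a line, values as JSON. jog_arm: Moves the arm, as the interface text tells. Its arguments: {"type":"object","properties":{"commands":{"type":"array"},"grip":{"type":"number"},"grip_force":{"type":"number"}},"required":["commands"]}

```bash
mkdir -p pics; ls; python3 - <<'E'
from bench import *
import cv2,pickle
s=read_state();print({k:s[k] for k in('time','ee_pos','eef_rot','width','ft_force')})
d={}
for n in('scene','top'):
    c=camera(n);d[n]=c;cv2.imwrite(f'pics/{n}0.png',c['img'][:,:,::-1]);print(n,c['fx'],c['cx'],c['cy'],c['cam_to_world'])
pickle.dump(d,open('c0.pkl','wb'))
E
```

```text
pics
{'time': 0.0, 'ee_pos': array([0.26026356, 0.56779547, 0.2217663 ]), 'eef_rot': array([ 0.59540292,  0.38148179, -0.38229859, -0.59482333]), 'width': 0.0874667990226147, 'ft_force': array([-0.17992657, -0.01622649, -0.04189049])}
scene 578.0037086839128 319.38253220523137 234.581462221017 [[-0.5516865   0.61147584 -0.56722069  1.43377587]
 [ 0.83403757  0.40051634 -0.37943115  0.52686823]
 [-0.00483183 -0.6824104  -0.73095328  1.16322748]
 [ 0.          0.          0.          1.        ]]
top 538.5135736421195 322.80048113855446 238.89482037426623 [[-0.02843575 -0.99735629  0.06687181  0.51368422]
 [-0.99949265  0.02932937  0.01241931 -0.03540797]
 [-0.01434779 -0.06648473 -0.99768428  1.42871574]
 [ 0.          0.          0.          1.        ]]
```

View pics/scene0.png

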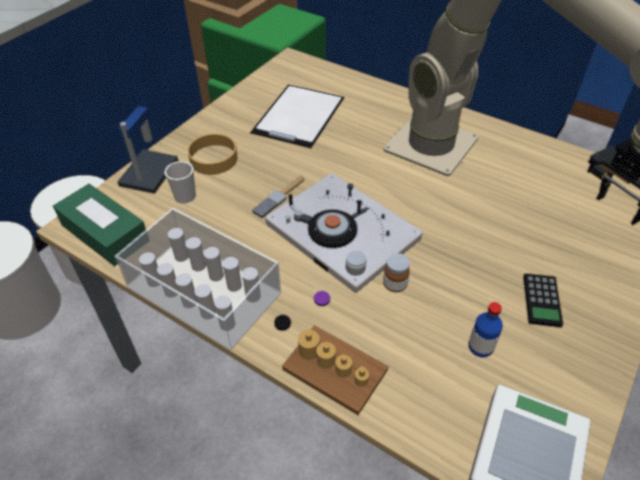

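View pics/top0.png

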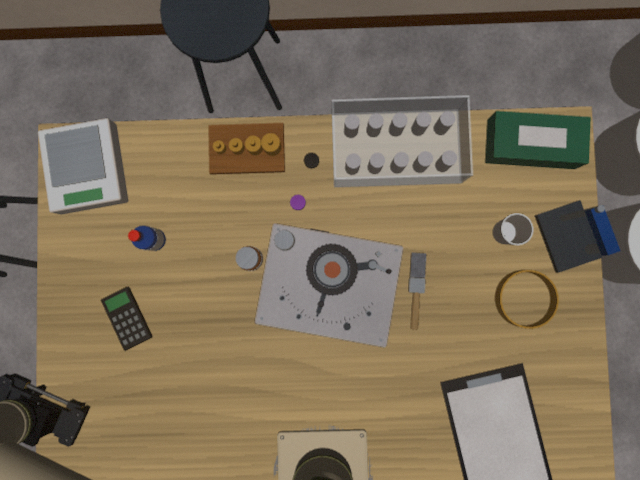

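```bash
python3 - <<'E'
import cv2,pickle,numpy as np
d=pickle.load(open('c0.pkl','rb'))
a=d['top']['img'][215:355,245:415,::-1];cv2.imwrite('pics/t_crop.png',cv2.resize(a,None,fx=4.5,fy=4.2,interpolation=cv2.INTER_CUBIC)) 
a=d['scene']['img'][165:290,240:440,::-1];cv2.imwrite('pics/s_crop.png',cv2.resize(a,None,fx=4,fy=4,interpolation=cv2.INTER_CUBIC))
E
```

```text
(no output)
```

View pics/t_crop.png

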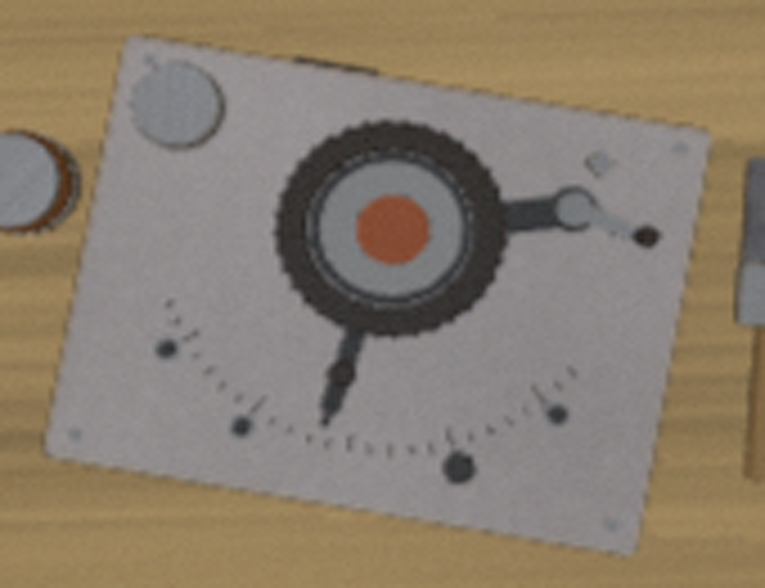

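View pics/s_crop.png

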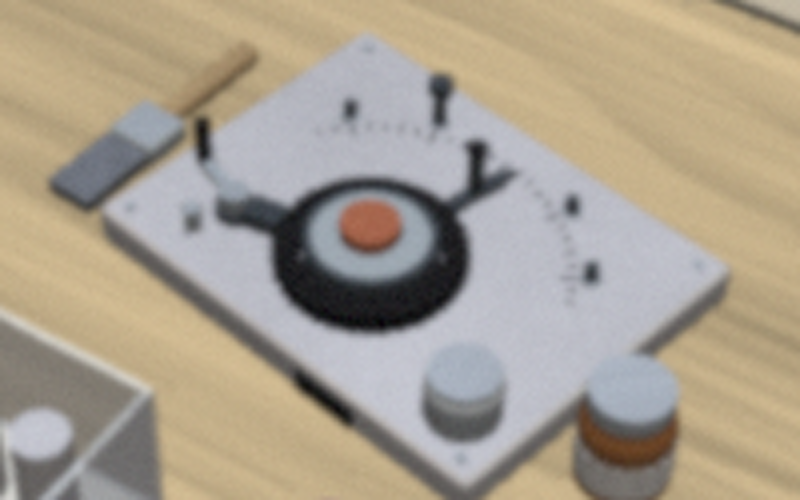

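```bash
cat > h.py <<'E'
import numpy as np,cv2,pickle
def ray(c,u,v):
    T=np.array(c['cam_to_world']);d=np.array([(u-c['cx'])/c['fx'],(v-c['cy'])/c['fy'],1.]);return T[:3,3],T[:3,:3]@d
def onplane(c,u,v,z):
    o,d=ray(c,u,v);return o+d*(z-o[2])/d[2]
def proj(c,p):
    T=np.array(c['cam_to_world']);q=T[:3,:3].T@(np.array(p)-T[:3,3]);return np.array([c['cx']+c['fx']*q[0]/q[2],c['cy']+c['fy']*q[1]/q[2]])
E
python3 - <<'E'
from h import *
d=pickle.load(open('c0.pkl','rb'));c=d['top'];im=c['img'].astype(int)
# viewer top corners -> from bright bluish-grey mask
sub=np.zeros(im.shape[:2],bool);sub[215:355,245:415]=1
R,G,B=[im[...,i] for i in range(3)]
grey=(abs(R-B)<30)&(R>110)&sub
k=cv2.morphologyEx(grey.astype(np.uint8),cv2.MORPH_CLOSE,np.ones((15,15)))
k=cv2.morphologyEx(k,cv2.MORPH_OPEN,np.ones((9,9)))
n,l,st,ce=cv2.connectedComponentsWithStats(k);i=1+np.argmax(st[1:,4]);
cnt=max(cv2.findContours((l==i).astype(np.uint8),0,1)[0],key=cv2.contourArea)
r=cv2.minAreaRect(cnt);bp=cv2.boxPoints(r);print(r)
w=[onplane(c,u,v,.04)[:2] for u,v in bp];print(np.round(w,4));print([np.linalg.norm(w[i]-w[(i+1)%4]) for i in range(4)])
dark=((R+G+B)<210)&sub
n,l,st,ce=cv2.connectedComponentsWithStats(dark.astype(np.uint8),connectivity=8)
for i in range(1,n):
    if st[i,4]>4: print('dark',ce[i].round(1),st[i])
red=(R>G+40)&(R>B+50)&sub
n,l,st,ce=cv2.connectedComponentsWithStats(red.astype(np.uint8))
for i in range(1,n):
    if st[i,4]>30: print('red',ce[i].round(1),st[i])
E
```

```text
((326.9000244140625, 284.29998779296875), (173.78720092773438, 102.5907974243164), 10.304847717285156)
[[ 0.4071  0.22  ]
 [ 0.6659  0.1678]
 [ 0.5723 -0.2716]
 [ 0.3168 -0.2146]]
[np.float64(0.2639584331181925), np.float64(0.449220258982752), np.float64(0.2617692863623641), np.float64(0.44389590899566117)]
dark [333.  271.1] [ 306  244   64   72 1210]
dark [256.9 259.2] [249 247  13  23  63]
dark [388.1 271. ] [386 269   5   5  17]
dark [282.  297.5] [281 297   3   2   6]
dark [368.5 313. ] [367 312   4   3   8]
dark [298.3 316.1] [297 315   3   3   7]
dark [346.6 326.1] [344 323   6   7  31]
red [332.  269.3] [325 262  15  16 193]
```

```bash
cat > geo.py <<'E'
from h import *
from scipy.optimize import least_squares
def geo(c):
    P=[(-.873,(282,297.5),.053),(-.436,(298.3,316.1),.053),(.436,(346.6,326.1),.081),(.873,(368.5,313),.053)]
    W=[onplane(c,*uv,z)[:2] for _,uv,z in P]
    f=lambda q:np.concatenate([q[:2]-.147*np.array([np.cos(q[2]+a),np.sin(q[2]+a)])-w for (a,_,_),w in zip(P,W)])
    s=least_squares(f,[.5,-.05,-.1]);return s.x,f(s.x),W
E
python3 - <<'E'
from geo import *
d=pickle.load(open('c0.pkl','rb'));c=d['top'];q,r,W=geo(c);print('pin fit centre,yaw',q.round(4),'res mm',(r*1000).round(1));print(np.round(W,4))
im=c['img'].astype(int);m=(im.sum(2)<210).astype(np.uint8);m[:240]=0;m[305:]=0;m[:,:300]=0;m[:,364:]=0
m=cv2.morphologyEx(m,cv2.MORPH_OPEN,np.ones((5,5)))
cnt=max(cv2.findContours(m,0,1)[0],key=cv2.contourArea);e=cv2.fitEllipse(cv2.convexHull(cnt));print(e,onplane(c,*e[0],.06), 'rad',e[1][0]/2*(1.4287-.06)/538)
print('red',onplane(c,332,269.3,.081))
def tri(a,b):
    o1,d1=ray(d['top'],*a);o2,d2=ray(d['scene'],*b)
    t=np.linalg.lstsq(np.stack([d1,-d2],1),o2-o1,rcond=None)[0];p,q=o1+t[0]*d1,o2+t[1]*d2;return (p+q)/2,np.linalg.norm(p-q)
T=lambda x,y:(245+(x+.5)/4.5-.5,215+(y+.5)/4.2-.5)
S=lambda x,y:(240+(x+.5)/4-.5,165+(y+.5)/4-.5)
for n,a,b in [('tall',T(458,468),S(441,82)),('lpost',T(342,374),S(477,147)),('cpost',T(647,236),S(203,122)),('pivot',T(575,209),S(232,187)),('red',T(393,229),S(371,222))]:
    p,g=tri(a,b);v=p[:2]-q[:2];cy,sy=np.cos(q[2]),np.sin(q[2]);print(n,p.round(4),'gap',g.round(4),'viewer',np.round([cy*v[0]+sy*v[1],-sy*v[0]+cy*v[1]],4),'r',np.linalg.norm(v).round(4))
p=onplane(c,*T(342,374),.098);v=q[:2]-p[:2];print('lever post',p,'r',np.linalg.norm(v),'ang',np.arctan2(v[1],v[0])-q[2])
p=onplane(c,*T(326,424),.055);v=q[:2]-p[:2];print('tip',p,'r',np.linalg.norm(v),'ang',np.arctan2(v[1],v[0])-q[2])
R=lambda a:np.array([[np.cos(a),-np.sin(a)],[np.sin(a),np.cos(a)]])
piv=q[:2]+R(q[2])@[.03,-.1];p=onplane(c,*T(647,236),.093);v=p[:2]-piv;print('pivot',piv,'cpost',p,'r',np.linalg.norm(v),'viewer ang',np.degrees(np.arctan2(v[1],v[0])-q[2]))
E
```

```text
pin fit centre,yaw [ 0.5292 -0.0385 -0.2059] res mm [ 0.2  1.3  0.   0.   0.4 -0.6 -0.7 -0.8]
[[ 0.4595  0.0898]
 [ 0.4114  0.0495]
 [ 0.3856 -0.0715]
 [ 0.4143 -0.1287]]
((333.7245788574219, 268.7206726074219), (49.47599792480469, 56.27000045776367), 79.69639587402344) [ 0.52879154 -0.04392318  0.06      ] rad 0.06293475683985146
red [ 0.52723829 -0.03944327  0.081     ]
tall [ 0.3851 -0.071   0.0754] gap 0.0003 viewer [-0.1343 -0.0612] r 0.1476
lpost [ 0.443  -0.0084  0.0916] gap 0.0009 viewer [-0.0905  0.0119] r 0.0913
cpost [ 0.5193 -0.1791  0.0869] gap 0.0004 viewer [ 0.0191 -0.1396] r 0.1409
pivot [ 0.5373 -0.1428  0.0592] gap 0.001 viewer [ 0.0292 -0.1004] r 0.1046
red [ 0.5273 -0.0388  0.0749] gap 0.0014 viewer [-0.0017 -0.0006] r 0.0018
lever post [ 0.44358563 -0.00892852  0.098     ] r 0.09055690280056507 ang -0.1269209055679631
tip [0.41159786 0.0017767  0.055     ] r 0.124287273145907 ang -0.12423418203586345
pivot [ 0.53809089 -0.14253827] cpost [ 0.51940944 -0.17861601  0.093     ] r 0.04062757657001687 viewer ang -105.57678913422681
```

```bash
python3 - <<'E'
from bench import *
import cv2
from scipy.spatial.transform import Rotation as R
s=read_state();print(R.from_quat(s['eef_rot']).as_matrix().round(3))
c=camera('wrist');cv2.imwrite('pics/w0.png',c['img'][:,:,::-1]);print(c['fx'],c['cx'],c['cy'],np.array(c['cam_to_world']).round(3) if 'np' in globals() else c['cam_to_world'])
E
```

```text
[[ 0.417 -0.    -0.909]
 [ 0.909 -0.001  0.417]
 [-0.001 -1.    -0.   ]]
371.64829954431775 322.28448354941935 235.4319447383967 [[ 4.16745209e-01  8.79848901e-01  2.28449865e-01  1.98559675e-01]
 [ 9.09023007e-01 -4.03155052e-01 -1.05561251e-01  5.96413368e-01]
 [-7.77233501e-04  2.51658329e-01 -9.67815830e-01  3.82798334e-01]
 [ 0.00000000e+00  0.00000000e+00  0.00000000e+00  1.00000000e+00]]
```

View pics/w0.png

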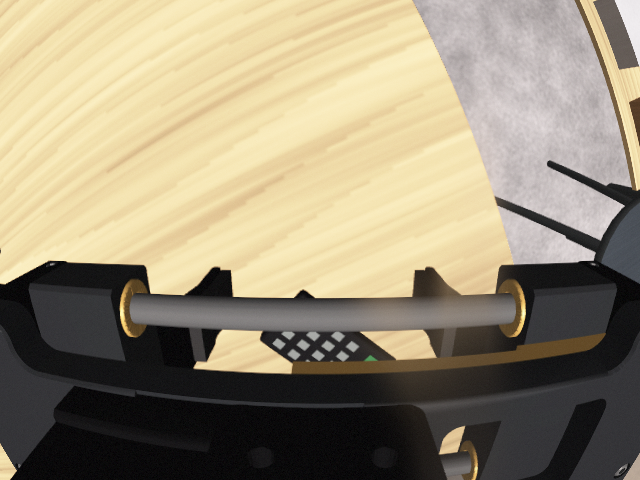

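Emit:
jog_arm([
  {"translation":[15,-43,0],"twist":0.036},
  {"translation":[15,-43,0],"twist":0.036},
  {"translation":[15,-43,0],"twist":0.036},
  {"translation":[15,-43,0],"twist":0.036},
  {"translation":[15,-43,0],"twist":0.036},
  {"translation":[15,-43,0],"twist":0.036},
  {"translation":[15,-43,0],"twist":0.036},
  {"translation":[15,-43,0],"twist":0.036},
  {"translation":[15,-43,0],"twist":0.036},
  {"translation":[15,-43,0],"twist":0.036},
  {"translation":[15,-43,0],"twist":0.036},
  {"translation":[15,-43,0],"twist":0.036},
  {"translation":[0,0,0],"twist":0},
  {"translation":[0,0,0],"twist":0},
], grip=1, grip_force=30)

```text
time: 1.55
ee_pos: [0.4404, 0.0515, 0.2225]
eef_rot: [-0.5, -0.5, 0.5, 0.5]
ft_force: [-0.5, 1.5, 0.1]
width: 0.0008
```

```bash
python3 - <<'E'
from bench import *
import cv2,pickle
c=camera('wrist');cv2.imwrite('pics/w1.png',c['img'][:,:,::-1]);pickle.dump(c,open('w1.pkl','wb'));print(c['cam_to_world'])
E
```

```text
[[ 3.14529217e-04  9.67843813e-01  2.51551694e-01  3.72419082e-01]
 [ 9.99999443e-01 -5.57775923e-04  8.95684429e-04  5.11994822e-02]
 [ 1.00719211e-03  2.51551272e-01 -9.67843450e-01  3.83459627e-01]
 [ 0.00000000e+00  0.00000000e+00  0.00000000e+00  1.00000000e+00]]
```

View pics/w1.png

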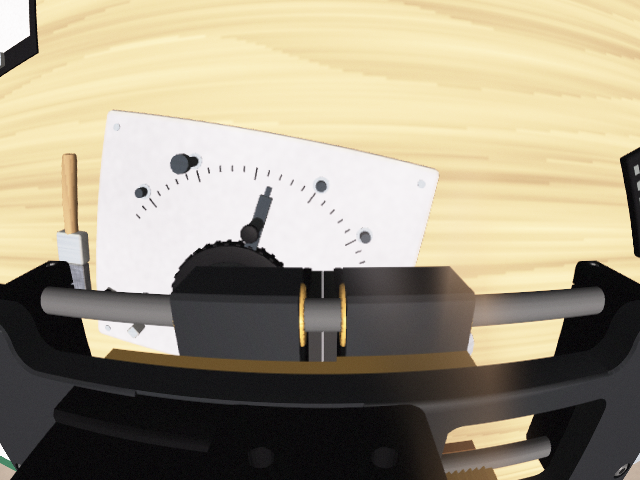

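```bash
cat >> h.py <<'E'
def wplane(c,u,v,z):
    x,y=u-c['cx'],v-c['cy'];r=np.hypot(x,y);t=r/c['fx'];T=np.array(c['cam_to_world'])
    d=T[:3,:3]@np.array([np.sin(t)*x/r,np.sin(t)*y/r,np.cos(t)]);o=T[:3,3];return o+d*(z-o[2])/d[2]
E
python3 - <<'E'
from h import *
c=pickle.load(open('w1.pkl','rb'))
for n,u,v,z in[('tall',180,163,.081),('post',250,232,.098),('tip',268,188,.055),('stub-.436',321,185,.053),('stub-.87',365,236,.053),('stub.87',141,192,.053)]: print(n,wplane(c,u,v,z).round(4))
im=c['img'][140:280,120:400,::-1];cv2.imwrite('pics/w1c.png',cv2.resize(im,None,fx=2.8,fy=2.8,interpolation=cv2.INTER_CUBIC))
E
```

```text
tall [ 0.3873 -0.0695  0.081 ]
post [ 0.4437 -0.0065  0.098 ]
tip [0.4139 0.003  0.055 ]
stub-.436 [0.4118 0.0504 0.053 ]
stub-.87 [0.4589 0.0909 0.053 ]
stub.87 [ 0.4146 -0.1246  0.053 ]
```

View pics/w1c.png

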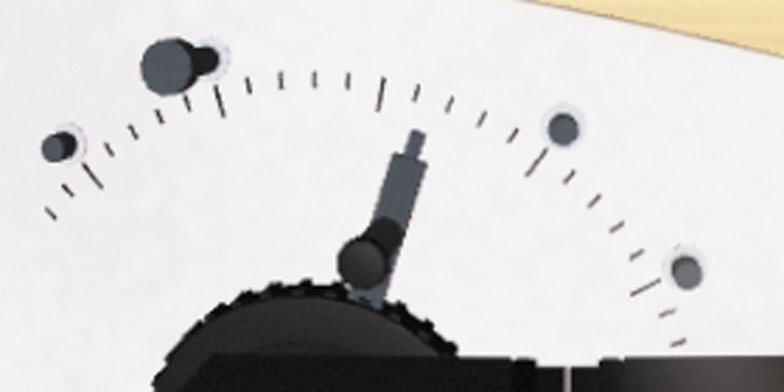

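Emit:
jog_arm([
  {"translation":[2,0,-30],"twist":0},
  {"translation":[0,0,-30],"twist":0},
  {"translation":[0,0,-30],"twist":0},
  {"translation":[0,0,-30],"twist":0},
  {"translation":[0,0,-30],"twist":0},
  {"translation":[0,-5,0],"twist":0},
  {"translation":[0,-5,0],"twist":0},
  {"translation":[0,-5,0],"twist":0},
  {"translation":[0,-5,0],"twist":0},
  {"translation":[0,0,0],"twist":0},
])

```text
time: 2.6
ee_pos: [0.4431, 0.0315, 0.0736]
eef_rot: [0.5, 0.501, -0.5, -0.5]
ft_force: [-0.2, -0.7, 0.8]
width: 0.0002
```

```bash
python3 - <<'E'
from bench import *
import cv2,pickle
s=read_state();print(s['ft_force'],s['ee_pos'])
c=camera('wrist');cv2.imwrite('pics/w2.png',c['img'][120:300,100:420,::-1]);pickle.dump(c,open('w2.pkl','wb'))
c=camera('scene');cv2.imwrite('pics/s2.png',cv2.resize(c['img'][130:290,240:480,::-1],None,fx=3,fy=3,interpolation=cv2.INTER_CUBIC))
E
```

```text
[-0.23339142 -0.73115777  0.84161514] [0.44305259 0.03153118 0.07356558]
```

View pics/s2.png

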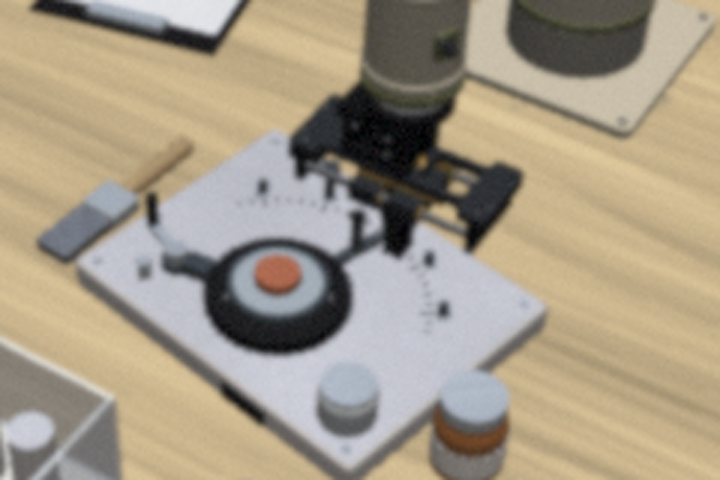

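View pics/w2.png

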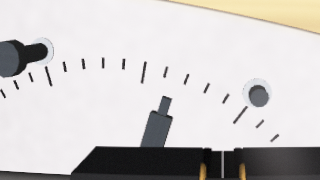

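Emit:
jog_arm([
  {"translation":[0,-5,0],"twist":0},
  {"translation":[0,-5,0],"twist":0},
  {"translation":[0,-4,0],"twist":0},
  {"translation":[0,-4,0],"twist":0},
  {"translation":[0,-4,0],"twist":0},
  {"translation":[0,-4,0],"twist":0},
  {"translation":[0,-4,0],"twist":0},
  {"translation":[0,-4,0],"twist":0},
  {"translation":[0,-4,0],"twist":0},
  {"translation":[0,-4,0],"twist":0},
  {"translation":[0,-4,0],"twist":0},
  {"translation":[0,-4,0],"twist":0},
  {"translation":[0,-4,0],"twist":0},
  {"translation":[0,0,0],"twist":0},
  {"translation":[0,0,0],"twist":0},
])

```text
time: 4.2
ee_pos: [0.4428, -0.0222, 0.0727]
eef_rot: [0.5, 0.501, -0.5, -0.499]
ft_force: [0.6, -0.3, -0.9]
width: 0.0007
```

```bash
python3 - <<'E'
from bench import *
import cv2,pickle
s=read_state();print(s['ft_force'],s['ee_pos'])
c=camera('wrist');cv2.imwrite('pics/w3.png',cv2.resize(c['img'][120:320,160:420,::-1],None,fx=3,fy=3,interpolation=cv2.INTER_CUBIC));pickle.dump(c,open('w3.pkl','wb'))
E
```

```text
[ 0.63957788 -0.32786208 -0.87969074] [ 0.44283214 -0.02224784  0.07272173]
```

View pics/w3.png

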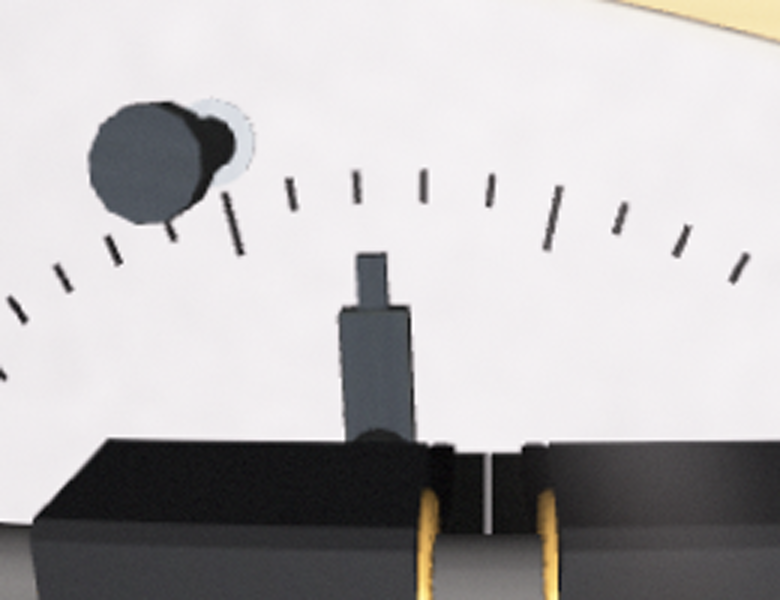

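```bash
cat > ang.py <<'E'
from geo import *
q=np.array([.5292,-.0385,-.2059])
def A(p): v=q[:2]-p[:2];return np.linalg.norm(v).round(4),(np.arctan2(v[1],v[0])-q[2]).round(4)
E
python3 - <<'E'
from ang import *
c=pickle.load(open('w3.pkl','rb'));F=lambda x,y:(160+(x+.5)/3-.5,120+(y+.5)/3-.5)
for n,u,z in[('tip',(371,254),.053),('shoulder',(374,307),.056),('bar',(380,425),.056),('head',(146,162),.081),('base',(213,142),.041)]:
    p=wplane(c,*F(*u),z);print(n,p.round(4),A(p))
E
```

```text
tip [ 0.4059 -0.0417  0.053 ] (np.float64(0.1233), np.float64(0.2318))
shoulder [ 0.4142 -0.0411  0.056 ] (np.float64(0.115), np.float64(0.2282))
bar [ 0.4346 -0.0406  0.056 ] (np.float64(0.0947), np.float64(0.2277))
head [ 0.3875 -0.0707  0.081 ] (np.float64(0.1453), np.float64(0.4295))
base [ 0.3877 -0.0707  0.041 ] (np.float64(0.1451), np.float64(0.43))
```

Emit:
jog_arm([
  {"translation":[0,-4,0],"twist":0},
  {"translation":[0,-4,0],"twist":0},
  {"translation":[0,-4,0],"twist":0},
  {"translation":[0,-3,0],"twist":0},
  {"translation":[0,-2,0],"twist":0},
  {"translation":[0,0,0],"twist":0},
  {"translation":[0,0,0],"twist":0},
  {"translation":[0,0,0],"twist":0},
])

```text
time: 5.05
ee_pos: [0.4422, -0.039, 0.0725]
eef_rot: [-0.499, -0.5, 0.501, 0.5]
ft_force: [-0.5, 0.7, 1.3]
width: 0.0008
```

```bash
python3 - <<'E'
from bench import *
import cv2,pickle
s=read_state();print(s['ft_force'],s['ee_pos'])
c=camera('wrist');cv2.imwrite('pics/w4.png',cv2.resize(c['img'][120:320,160:420,::-1],None,fx=3,fy=3,interpolation=cv2.INTER_CUBIC));pickle.dump(c,open('w4.pkl','wb'))
E
```

```text
[-0.49891706  0.6634515   1.27952689] [ 0.44217357 -0.03899212  0.07247282]
```

View pics/w4.png

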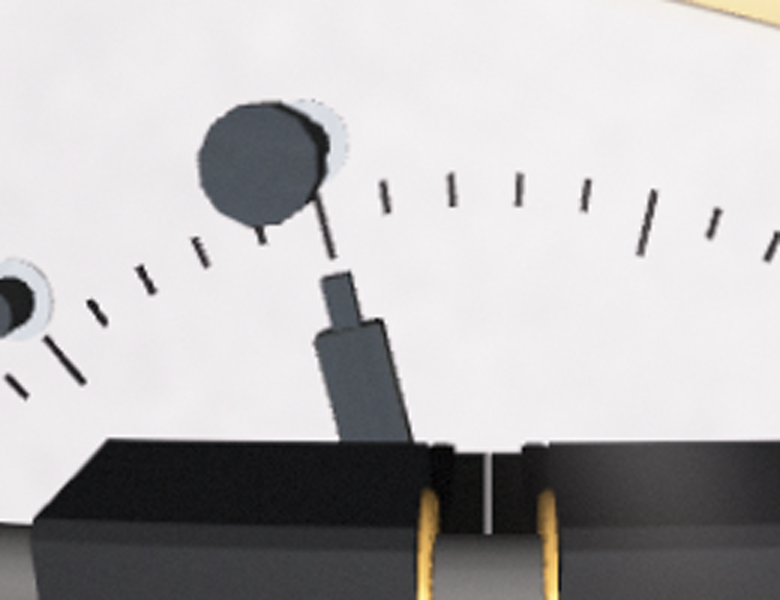

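```bash
python3 - <<'E'
from ang import *
c=pickle.load(open('w4.pkl','rb'));F=lambda x,y:(160+(x+.5)/3-.5,120+(y+.5)/3-.5)
P={}
for n,u,z in[('tip',(336,274),.053),('shoulder',(350,329),.056),('bar',(376,441),.056),('head',(259,164),.081),('base',(310,145),.041),('tick1',(333,257),.041),('tick0',(317,199),.041)]:
    p=wplane(c,*F(*u),z);P[n]=p;print(n,p.round(4),A(p))
d=P['tip']-P['bar'];d/=np.linalg.norm(d[:2]);h=P['head'][:2]-P['bar'][:2];print('miss by bar line mm',1000*(d[0]*h[1]-d[1]*h[0]))
E
```

```text
tip [ 0.4086 -0.0643  0.053 ] (np.float64(0.1233), np.float64(0.4169))
shoulder [ 0.4172 -0.0618  0.056 ] (np.float64(0.1144), np.float64(0.4115))
bar [ 0.4367 -0.058   0.056 ] (np.float64(0.0945), np.float64(0.414))
head [ 0.3876 -0.0709  0.081 ] (np.float64(0.1452), np.float64(0.4312))
base [ 0.388  -0.0701  0.041 ] (np.float64(0.1447), np.float64(0.4259))
tick1 [ 0.4078 -0.0664  0.041 ] (np.float64(0.1246), np.float64(0.4322))
tick0 [ 0.3975 -0.069   0.041 ] (np.float64(0.1352), np.float64(0.4337))
miss by bar line mm 1.8732247195071705
```

Emit:
jog_arm([
  {"translation":[0,-1,0],"twist":0},
  {"translation":[0,-0.5,0],"twist":0},
  {"translation":[0,0,0],"twist":0},
  {"translation":[0,0,0],"twist":0},
  {"translation":[0,0,0],"twist":0},
  {"translation":[0,0,0],"twist":0},
])

```text
time: 5.7
ee_pos: [0.4424, -0.0402, 0.0725]
eef_rot: [-0.499, -0.501, 0.501, 0.499]
ft_force: [-0.4, 2.1, 0.2]
width: 0.0001
```

```bash
python3 - <<'E'
from bench import *
import cv2,pickle
s=read_state();print(s['ft_force'],s['ee_pos'])
c=camera('wrist');cv2.imwrite('pics/w5.png',cv2.resize(c['img'][120:320,160:420,::-1],None,fx=3,fy=3,interpolation=cv2.INTER_CUBIC));pickle.dump(c,open('w5.pkl','wb'))
E
```

```text
[-0.42154588  2.07097844  0.1526732 ] [ 0.44236341 -0.04023411  0.07253807]
```

View pics/w5.png

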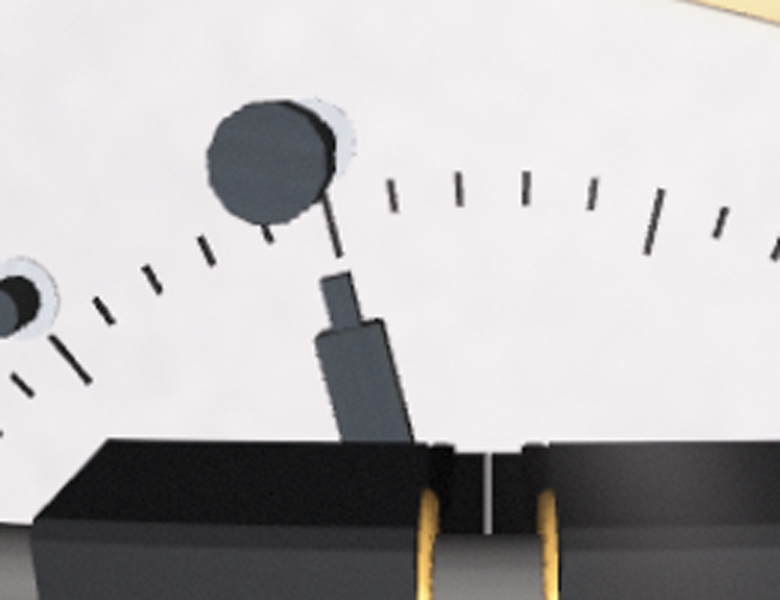

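Emit:
jog_arm([
  {"translation":[0,10,0],"twist":0},
  {"translation":[0,10,0],"twist":0},
  {"translation":[0,5,0],"twist":0},
  {"translation":[0,0,30],"twist":0},
  {"translation":[0,0,30],"twist":0},
  {"translation":[0,0,25],"twist":0},
  {"translation":[0,0,0],"twist":0},
  {"translation":[0,0,0],"twist":0},
])

```text
time: 6.55
ee_pos: [0.4426, -0.0149, 0.1577]
eef_rot: [0.499, 0.501, -0.5, -0.499]
ft_force: [0.5, 0.3, -0.8]
width: 0.0005
```

```bash
python3 - <<'E'
from bench import *
import cv2,pickle
s=read_state();print(s['ft_force'],s['ee_pos'])
c=camera('wrist');cv2.imwrite('pics/w6.png',cv2.resize(c['img'][120:320,120:420,::-1],None,fx=2.6,fy=2.6,interpolation=cv2.INTER_CUBIC));pickle.dump(c,open('w6.pkl','wb'))
E
```

```text
[ 0.50596701  0.27881058 -0.84260779] [ 0.44258541 -0.01491909  0.15767206]
```

View pics/w6.png

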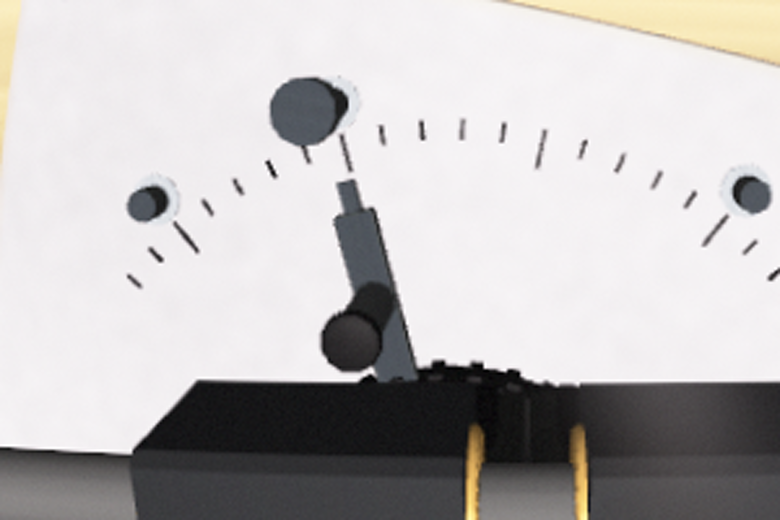

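```bash
python3 - <<'E'
from ang import *
c=pickle.load(open('w6.pkl','rb'));F=lambda x,y:(120+(x+.5)/2.6-.5,120+(y+.5)/2.6-.5)
P={}
for n,u,z in[('tip',(346,182),.053),('shoulder',(355,213),.056),('bar',(396,378),.056),('postcap',(352,341),.098),('head',(304,111),.081),('tick1',(350,170),.041),('tick0',(342,137),.041)]:
    p=wplane(c,*F(*u),z);P[n]=p;print(n,p.round(4),A(p))
d=P['tip']-P['bar'];d/=np.linalg.norm(d[:2]);h=P['head'][:2]-P['bar'][:2];print('miss by bar line mm',1000*(d[0]*h[1]-d[1]*h[0]))
E
```

```text
tip [ 0.4095 -0.0656  0.053 ] (np.float64(0.1227), np.float64(0.4283))
shoulder [ 0.4178 -0.0627  0.056 ] (np.float64(0.114), np.float64(0.4201))
bar [ 0.4661 -0.0527  0.056 ] (np.float64(0.0647), np.float64(0.427))
postcap [ 0.4421 -0.0571  0.098 ] (np.float64(0.0891), np.float64(0.4167))
head [ 0.3877 -0.0706  0.081 ] (np.float64(0.1451), np.float64(0.4287))
tick1 [ 0.4075 -0.0665  0.041 ] (np.float64(0.1248), np.float64(0.4325))
tick0 [ 0.3978 -0.0687  0.041 ] (np.float64(0.1348), np.float64(0.4317))
miss by bar line mm 0.020406561507913673
```

Emit:
jog_arm([
  {"translation":[6,-28,0],"twist":0},
  {"translation":[6,-28,0],"twist":0},
  {"translation":[6,-28,0],"twist":0},
  {"translation":[6,-28,0],"twist":0},
  {"translation":[6,-28,0],"twist":0},
  {"translation":[6,-25,0],"twist":0},
  {"translation":[0,0,0],"twist":0},
  {"translation":[0,0,-20],"twist":0},
  {"translation":[0,0,-20],"twist":0},
  {"translation":[0,0,-20],"twist":0},
  {"translation":[0,0,-15],"twist":0},
  {"translation":[0,0,-10],"twist":0},
  {"translation":[0,0,0],"twist":0},
  {"translation":[0,0,0],"twist":0},
])

```text
time: 8.0
ee_pos: [0.4784, -0.1801, 0.0727]
eef_rot: [-0.499, -0.501, 0.501, 0.499]
ft_force: [0.6, -0.1, -0.7]
width: 0.0004
```

```bash
python3 - <<'E'
from bench import *
import cv2,pickle
s=read_state();print(s['ft_force'],s['ee_pos'])
c=camera('scene');cv2.imwrite('pics/s7.png',cv2.resize(c['img'][130:290,240:440,::-1],None,fx=3.7,fy=3.7,interpolation=cv2.INTER_CUBIC))
E
```

```text
[ 0.57586049 -0.0850915  -0.68445171] [ 0.47841847 -0.18011817  0.07268887]
```

View pics/s7.png

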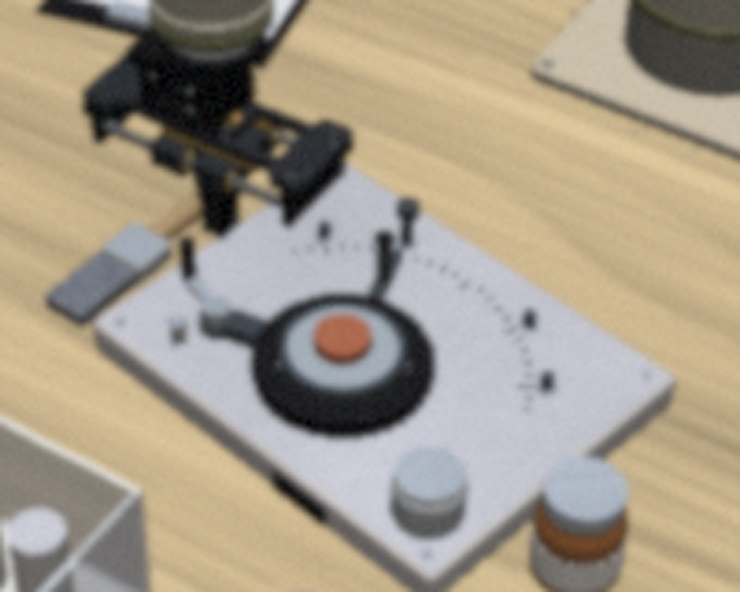

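Emit:
jog_arm([
  {"translation":[5,0,0],"twist":0},
  {"translation":[5,0,0],"twist":0},
  {"translation":[5,0,0],"twist":0},
  {"translation":[4,0,0],"twist":0},
  {"translation":[4,0,0],"twist":0},
  {"translation":[4,0,0],"twist":0},
  {"translation":[4,0,0],"twist":0},
  {"translation":[4,0,0],"twist":0},
  {"translation":[4,0,0],"twist":0},
  {"translation":[4,0,0],"twist":0},
  {"translation":[4,0,0],"twist":0},
  {"translation":[4,0,0],"twist":0},
  {"translation":[4,0,0],"twist":0},
  {"translation":[0,0,0],"twist":0},
  {"translation":[0,0,0],"twist":0},
])

```text
time: 9.55
ee_pos: [0.5336, -0.18, 0.0725]
eef_rot: [0.499, 0.501, -0.5, -0.499]
ft_force: [-0.6, -1.4, -0.2]
width: 0.0004
```

```bash
python3 - <<'E'
from bench import *
import cv2,pickle
s=read_state();print(s['ft_force'],s['ee_pos'])
c=camera('scene');cv2.imwrite('pics/s8.png',cv2.resize(c['img'][130:290,240:440,::-1],None,fx=3.7,fy=3.7,interpolation=cv2.INTER_CUBIC))
E
```

```text
[-0.62386489 -1.43978652 -0.19380464] [ 0.53357993 -0.18004747  0.07254066]
```

View pics/s8.png

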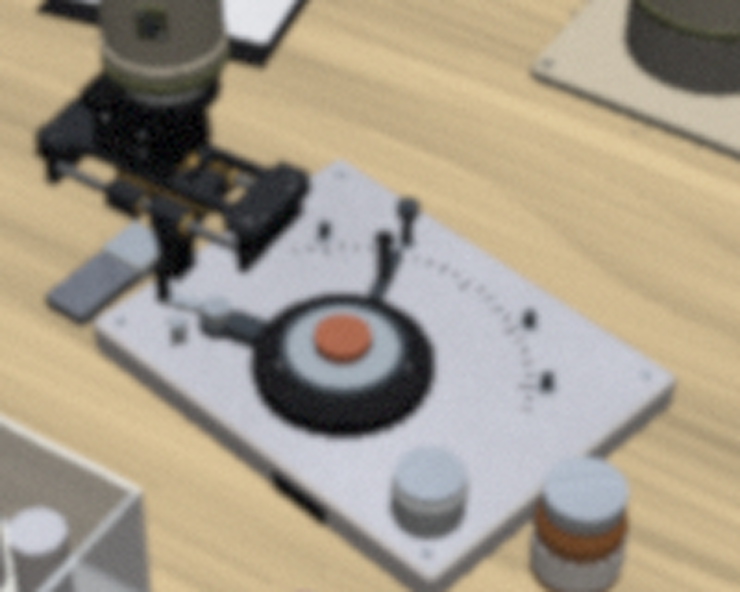

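Emit:
jog_arm([
  {"translation":[2,0,0],"twist":0},
  {"translation":[2,0,0],"twist":0},
  {"translation":[2,0,0],"twist":0},
  {"translation":[2,0,0],"twist":0},
  {"translation":[0,0,0],"twist":0},
])

```text
time: 10.1
ee_pos: [0.5417, -0.1799, 0.0725]
eef_rot: [0.499, 0.501, -0.501, -0.499]
ft_force: [-0.9, 1.0, 0.2]
width: 0.0005
```

Emit:
jog_arm([
  {"translation":[2,0,0],"twist":0},
  {"translation":[1,0,0],"twist":0},
  {"translation":[0,0,0],"twist":0},
  {"translation":[0,0,0],"twist":0},
])

```text
time: 10.5
ee_pos: [0.5444, -0.1802, 0.0725]
eef_rot: [0.499, 0.501, -0.501, -0.5]
ft_force: [-1.0, 2.1, -0.3]
width: 0.0005
```

```bash
python3 - <<'E'
from bench import *
import cv2,pickle
s=read_state();print(s['ft_force'],s['ee_pos'])
c=camera('scene');cv2.imwrite('pics/s9.png',cv2.resize(c['img'][180:240,260:340,::-1],None,fx=8,fy=8,interpolation=cv2.INTER_CUBIC))
pickle.dump(c,open('s9.pkl','wb'))
E
```

```text
[-1.00344213  2.11398861 -0.31631285] [ 0.54441508 -0.18018362  0.07249215]
```

View pics/s9.png

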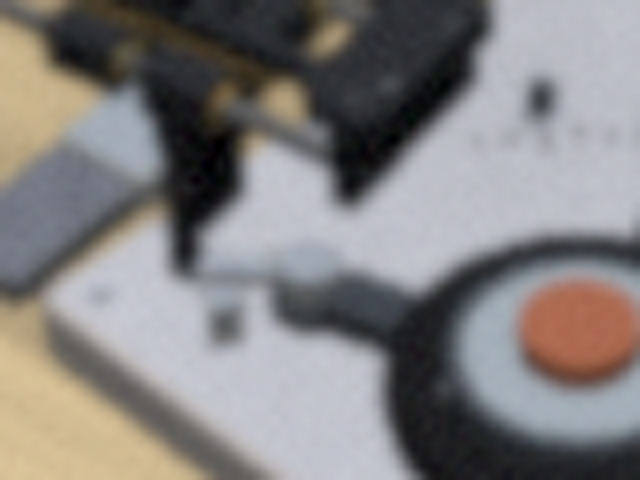

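Emit:
jog_arm([
  {"translation":[1.5,0,0],"twist":0},
  {"translation":[1.5,0,0],"twist":0},
  {"translation":[0,0,0],"twist":0},
])

```text
time: 10.85
ee_pos: [0.5472, -0.1792, 0.0724]
eef_rot: [0.499, 0.501, -0.501, -0.5]
ft_force: [-4.4, 5.6, 1.7]
width: 0.0005
```

Emit:
jog_arm([
  {"translation":[1.5,0,0],"twist":0},
  {"translation":[1.5,0,0],"twist":0},
  {"translation":[0,0,0],"twist":0},
])

```text
time: 11.15
ee_pos: [0.5495, -0.1781, 0.0721]
eef_rot: [0.497, 0.501, -0.501, -0.501]
ft_force: [-7.7, 9.7, 3.9]
width: 0.0005
```

```bash
python3 - <<'E'
from bench import *
import cv2,pickle
s=read_state();print(s['ft_force'],s['ee_pos'])
c=camera('scene');a=cv2.resize(c['img'][185:225,265:315,::-1],None,fx=10,fy=10,interpolation=cv2.INTER_CUBIC)
t=camera('top');b=cv2.resize(t['img'][235:315,340:420,::-1],None,fx=7,fy=7,interpolation=cv2.INTER_CUBIC)
cv2.imwrite('pics/s10.png',a);cv2.imwrite('pics/t10.png',b)
E
```

```text
[-7.70425794  9.66930738  3.8797327 ] [ 0.54953443 -0.17811173  0.07210603]
```

View pics/s10.png

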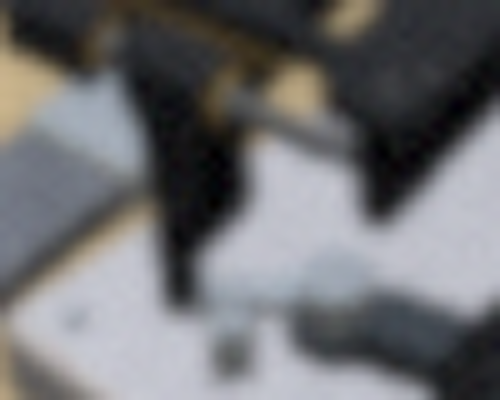

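View pics/t10.png

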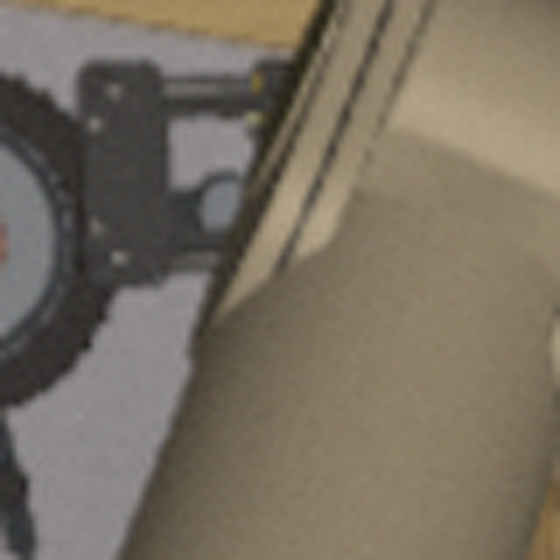

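```bash
python3 - <<'E'
from ang import *
d=pickle.load(open('c0.pkl','rb'));c=d['scene']
p=np.array([.5381,-.1425])
for a in np.degrees(np.array([1.,1.1,1.25,1.35,1.5])):
    for c0 in (0.,.25):
        w=np.radians(-117.4+a)-c0
        x=p+.042*np.array([np.cos(w),np.sin(w)]);print(round(np.radians(a),2),c0,x.round(4),'base crop',((proj(c,[*x,.059])-[265,185])*10).round(0),'top',((proj(c,[*x,.093])-[265,185])*10).round(0))
print('seen base',onplane(c,283.0,214.2,.059))
E
```

```text
1.0 0.0 [ 0.559  -0.1789] base crop [173. 260.] top [167. 170.]
1.0 0.25 [ 0.5494 -0.183 ] base crop [182. 234.] top [176. 143.]
1.1 0.0 [ 0.5626 -0.1766] base crop [172. 271.] top [166. 181.]
1.1 0.25 [ 0.5534 -0.1816] base crop [177. 244.] top [171. 154.]
1.25 0.0 [ 0.5674 -0.1726] base crop [174. 287.] top [167. 197.]
1.25 0.25 [ 0.559  -0.1789] base crop [173. 260.] top [167. 170.]
1.35 0.0 [ 0.5702 -0.1695] base crop [177. 298.] top [170. 208.]
1.35 0.25 [ 0.5626 -0.1766] base crop [172. 271.] top [166. 181.]
1.5 0.0 [ 0.5739 -0.1644] base crop [184. 314.] top [178. 223.]
1.5 0.25 [ 0.5674 -0.1726] base crop [174. 287.] top [167. 197.]
seen base [ 0.56791629 -0.17020698  0.059     ]
```

Emit:
jog_arm([
  {"translation":[-5,0,0],"twist":0},
  {"translation":[-10,0,0],"twist":0},
  {"translation":[-15,0,0],"twist":0},
  {"translation":[0,0,30],"twist":0},
  {"translation":[0,0,40],"twist":0},
  {"translation":[-30,20,40],"twist":0},
  {"translation":[-40,0,20],"twist":0},
  {"translation":[-40,0,0],"twist":0},
  {"translation":[0,0,0],"twist":0},
  {"translation":[0,0,0],"twist":0},
])

```text
time: 12.25
ee_pos: [0.4124, -0.1621, 0.2003]
eef_rot: [0.5, 0.502, -0.499, -0.499]
ft_force: [-0.0, -0.0, 0.4]
width: 0.0008
```

```bash
python3 - <<'E'
from bench import *
import cv2,pickle
s=read_state();print(s['ft_force'],s['ee_pos'])
c=camera('scene');a=cv2.resize(c['img'][165:285,255:435,::-1],None,fx=4.4,fy=4.4,interpolation=cv2.INTER_CUBIC)
t=camera('top');b=cv2.resize(t['img'][215:355,245:415,::-1],None,fx=4.5,fy=4.2,interpolation=cv2.INTER_CUBIC)
w=camera('wrist')
cv2.imwrite('pics/s11.png',a);cv2.imwrite('pics/t11.png',b);cv2.imwrite('pics/w11.png',w['img'][:,:,::-1]);pickle.dump(dict(scene=c,top=t,wrist=w),open('c11.pkl','wb'))
E
```

```text
[-0.03057801 -0.01278597  0.42185795] [ 0.41235798 -0.16206244  0.20027435]
```

View pics/s11.png

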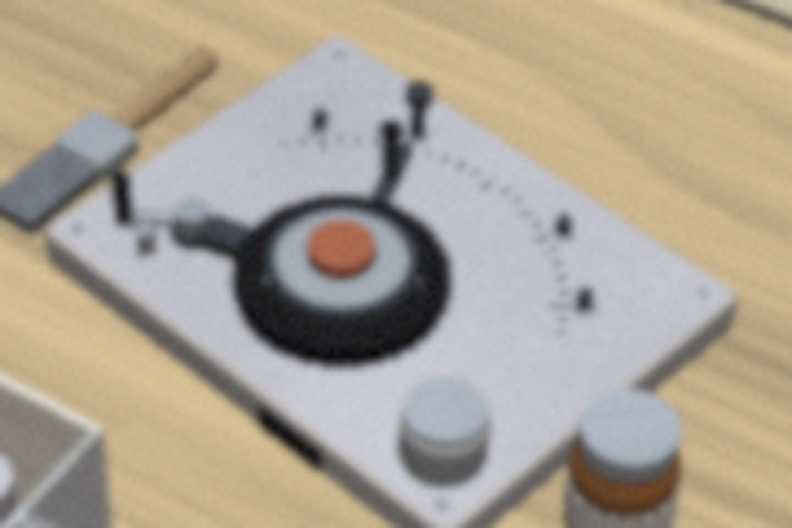

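View pics/t11.png

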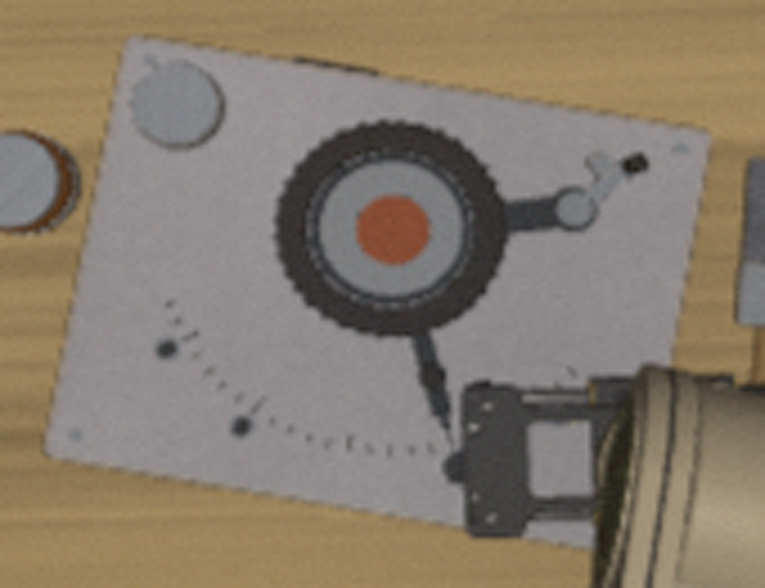

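View pics/w11.png

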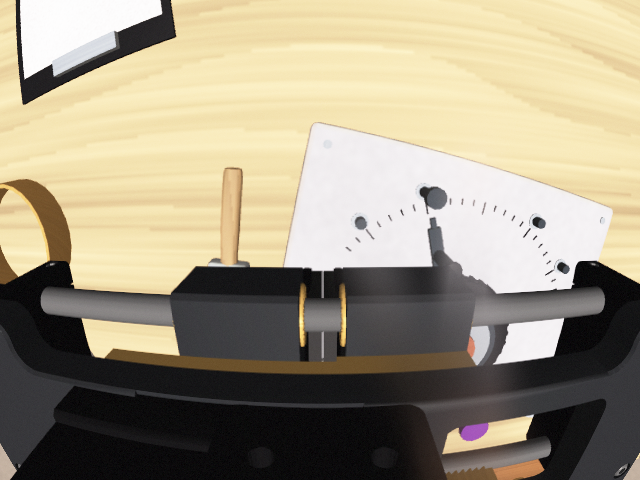

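```bash
python3 - <<'E'
from ang import *
d=pickle.load(open('c11.pkl','rb'));c=d['top']
T=lambda x,y:(245+(x+.5)/4.5-.5,215+(y+.5)/4.2-.5)
R=lambda a:np.array([[np.cos(a),-np.sin(a)],[np.sin(a),np.cos(a)]])
p=np.array([.5381,-.1425]);x=onplane(c,*T(635,163),.093);v=x[:2]-p;a=np.arctan2(v[1],v[0]);print(x,np.linalg.norm(v),'viewer deg',np.degrees(a-q[2]),'turn from start',a-q[2]+np.radians(105.6))
for n,u,z in[('lpost',(432,374),.098),('tip',(449,428),.053)]: print(n,A(onplane(c,*T(*u),z)))
w=d['wrist']
for n,u,z in[('tip',(432.5,219),.053),('shoulder',(434,228.5),.056),('bar',(438,262),.056),('head',(436,198),.081)]: print(n,A(wplane(w,*u,z)))
print('red',onplane(c,*T(393,229),.081))
E
```

```text
[ 0.56255769 -0.17359274  0.093     ] 0.03955928489530479 viewer deg -40.01404477462717 turn from start 1.1446908617483353
lpost (np.float64(0.0891), np.float64(0.4269))
tip (np.float64(0.1254), np.float64(0.4383))
tip (np.float64(0.1221), np.float64(0.4323))
shoulder (np.float64(0.1142), np.float64(0.4385))
bar (np.float64(0.0828), np.float64(0.4485))
head (np.float64(0.1459), np.float64(0.4435))
red [ 0.52763411 -0.03931613  0.081     ]
```

Emit:
jog_arm([
  {"translation":[30,-8,0],"twist":0},
  {"translation":[30,-8,0],"twist":0},
  {"translation":[30,-8,0],"twist":0},
  {"translation":[28,-7,0],"twist":0},
  {"translation":[0,0,0],"twist":0},
  {"translation":[0,0,-40],"twist":0},
  {"translation":[0,0,-40],"twist":0},
  {"translation":[0,0,-30],"twist":0},
  {"translation":[0,0,-18],"twist":0},
  {"translation":[0,0,0],"twist":0},
  {"translation":[4,3,0],"twist":0},
  {"translation":[4,3,0],"twist":0},
  {"translation":[4,3,0],"twist":0},
  {"translation":[3,2,0],"twist":0},
  {"translation":[0,0,0],"twist":0},
])

```text
time: 13.9
ee_pos: [0.5464, -0.1811, 0.0722]
eef_rot: [0.499, 0.501, -0.501, -0.499]
ft_force: [-0.1, 0.0, -0.4]
width: 0.0005
```

Emit:
jog_arm([
  {"translation":[1.5,1.2,0],"twist":0},
  {"translation":[1.5,1.2,0],"twist":0},
  {"translation":[0,0,0],"twist":0},
])

```text
time: 14.2
ee_pos: [0.5485, -0.1793, 0.0717]
eef_rot: [-0.499, -0.501, 0.501, 0.5]
ft_force: [-0.2, 0.6, 0.7]
width: 0.0004
```

Emit:
jog_arm([
  {"translation":[1.5,1.2,0],"twist":0},
  {"translation":[1.5,1.2,0],"twist":0},
  {"translation":[0,0,0],"twist":0},
])

```text
time: 14.5
ee_pos: [0.5503, -0.1774, 0.0713]
eef_rot: [-0.499, -0.5, 0.501, 0.5]
ft_force: [-5.4, -0.9, 0.4]
width: 0.0002
```

Emit:
jog_arm([
  {"translation":[1.5,1.2,0],"twist":0},
  {"translation":[0,0,0],"twist":0},
])

```text
time: 14.7
ee_pos: [0.5512, -0.1761, 0.071]
eef_rot: [-0.499, -0.499, 0.501, 0.501]
ft_force: [-7.0, -0.2, 2.1]
width: 0.0007
```

Emit:
jog_arm([
  {"translation":[1.5,1.2,0],"twist":0},
  {"translation":[1.5,1.2,0],"twist":0},
  {"translation":[0,0,0],"twist":0},
])

```text
time: 15.0
ee_pos: [0.5517, -0.1757, 0.0708]
eef_rot: [-0.498, -0.498, 0.502, 0.502]
ft_force: [-17.5, -5.3, 8.0]
width: 0.0006
```

Firm stop: the force rises steeply (18 N) while the tool hardly moves. Backing off, clear of everything.

Emit:
jog_arm([
  {"translation":[-5,-4,0],"twist":0},
  {"translation":[-10,-5,0],"twist":0},
  {"translation":[-15,0,0],"twist":0},
  {"translation":[0,0,30],"twist":0},
  {"translation":[0,0,40],"twist":0},
  {"translation":[-30,10,40],"twist":0},
  {"translation":[-40,0,20],"twist":0},
  {"translation":[-40,45,0],"twist":0},
  {"translation":[-20,45,0],"twist":0},
  {"translation":[0,45,0],"twist":0},
  {"translation":[0,30,0],"twist":0},
  {"translation":[0,0,0],"twist":0},
  {"translation":[0,0,0],"twist":0},
])

```text
time: 16.3
ee_pos: [0.4035, -0.0152, 0.201]
eef_rot: [0.499, 0.501, -0.501, -0.499]
ft_force: [0.1, -0.3, 0.7]
width: 0.0004
```

```bash
python3 - <<'E'
from bench import *
import cv2,pickle
s=read_state();print(s['ft_force'],s['ee_pos'],s['time'])
t=camera('top');b=cv2.resize(t['img'][215:355,245:415,::-1],None,fx=4.5,fy=4.2,interpolation=cv2.INTER_CUBIC)
w=camera('wrist')
cv2.imwrite('pics/t12.png',b);cv2.imwrite('pics/t12f.png',t['img'][:,:,::-1]);cv2.imwrite('pics/w12.png',w['img'][:,:,::-1]);pickle.dump(dict(top=t,wrist=w),open('c12.pkl','wb'))
E
```

```text
[ 0.09227025 -0.32683831  0.73778579] [ 0.40345029 -0.01524975  0.20101986] 16.3
```

View pics/t12.png

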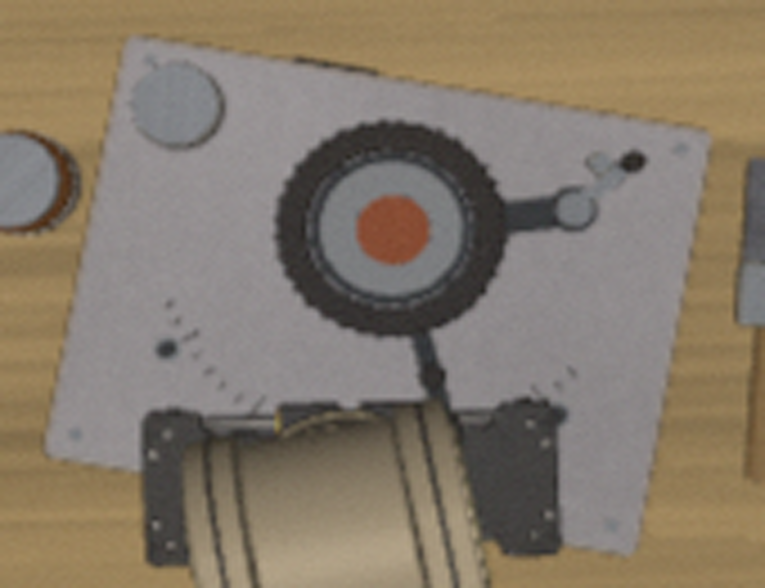

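View pics/w12.png

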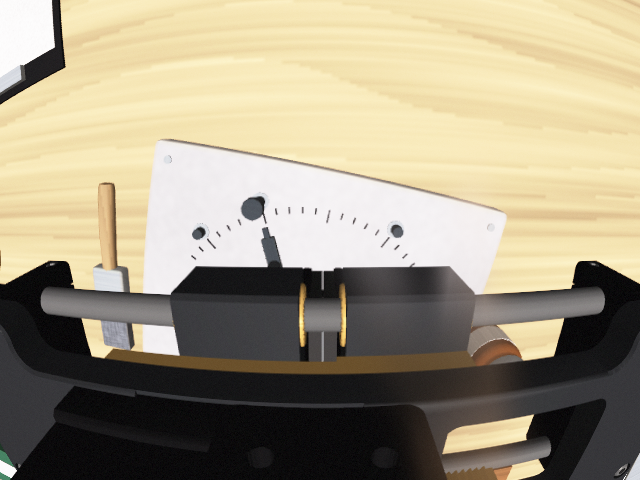

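```bash
python3 - <<'E'
from ang import *
c=pickle.load(open('c12.pkl','rb'));T=lambda x,y:(245+(x+.5)/4.5-.5,215+(y+.5)/4.2-.5)
v=onplane(c['top'],*T(632,160),.093)[:2]-[.5381,-.1425];print('clamp turn from start',np.arctan2(v[1],v[0])-q[2]+np.radians(105.6))
print('lever post',A(onplane(c['top'],*T(432,376),.098)))
w=c['wrist']
for n,u,z in[('tip',(264.5,228),.053),('bar',(275,265),.056),('head',(252,208.5),.081)]: print(n,A(wplane(w,*u,z)))
from bench import *
print(close_job())
E
```

```text
clamp turn from start 1.2056731486293106
lever post (np.float64(0.0903), np.float64(0.4237))
tip (np.float64(0.1229), np.float64(0.4292))
bar (np.float64(0.0892), np.float64(0.4177))
head (np.float64(0.1457), np.float64(0.428))
the job is handed in; nothing more can be done
None
```

I set the ring's lever to the tall pin at +0.436 and pushed the clamp lever to its stop with the shut fingertips. The job is handed in at about 16.4 s of the 54 s allowed, and the hand-in gave no verdict.

**Ring:** in the last pictures the lever reads about 0.418–0.429 rad and the tall pin's head 0.428. That is a miss of at most about 1.5 mm at the pin circle, against 7 mm allowed.

**Clamp:** the first push ended with the force pointing along the lever, which did not prove it was at the stop. I pushed again along the post's path. The force then rose to about 18 N with almost no movement, so it is against the stop. The last picture shows a turn of about 1.21 rad from where it started (1.14 after the first push; 1.1 on the joint is needed). The starting angle was not measured exactly.

**Rest of the scene:** the rock slice shows at the same pixels in the top view as at the start. The tin, jar and brush look unmoved; I did not re-check the bottle, cup, sieve and calculator in the final pictures. The gripper was clear at 0.20 m height with about 0.8 N on the sensor, which is within its noise.

**Disagreements:** the wrist and top cameras differed by up to about 3 mm in absolute positions. I judged the alignment from the lever and pin seen in the same wrist picture.

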